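# Shut and lock the sandwich press

### The job

The sandwich press has been left standing open: push its lid gently down with the fingertips until it is fully shut, without slamming it, and only then push the lock lever on the front of the handle all the way down and in against the handle so that the press is locked. Use only the fingers and lift nothing, do not shove the press along the ledge, leave the other things where they are, and finish with the hand clear of everything.

Things in the scene. Friction and masses are not known exactly. Their poses are not given: they have to be found in the camera images.
- press: Chrome sandwich press, loose on rubber feet, about 2.1 kg; slides if pushed sideways with some 15 N. Origin: centre of its underside. Own x axis from its front (handle, towards the robot, turned up to 0.35 rad) to its back (hinge), z up. Base 220 (x) by 240 mm (y), 50 mm high; 92 mm high when shut. Lid hinge line along y through x = +118, z = 54 mm.
- lid (a joint): Opening angle of the lid, rad: 0 fully shut (on a stop), grows as the handle end swings up, stop at 1.45; starts 0.8 to 1.2. Stiff hinge: the lid (0.6 kg) stays where it is left, at any angle; some 1 to 6 N on the handle, square to the lid, moves it down.
- upper_handle (a point): Middle of the flat top face of the lid's half of the black handle, 50 mm deep by 140 mm wide (y). Axes are the lid's: x along it to the hinge, z out of the face. Lies 251 mm before and 24 mm above the hinge line in them. Shut: x = -133, z = 78 mm in the press frame. The lever takes the middle 49 mm of the front edge; 45 mm is free on either side. The fixed lower half is under it, z 30 to 50 mm.
- lever (a joint): Angle of the lock lever about its pin on the handle's front, rad: 0 locked (hanging straight down across the front of both handle halves, its lip under the lower one), pi/2 sticking straight out to the front in line with the lid, stop at 1.75. Starts raised (1.2 to 1.7). Stiff: stays where it is left; some 2 N near its tip moves it.
- lever_pivot (a point): Middle of the lever's pin, which runs along the press's y axis at the front of the upper handle and moves with the lid. With the lid shut it is at x = -163, y = 0, z = 70 mm in the press frame (5 mm ahead of the handle's front, 8 mm below its top). Axes turn with the lever.
- lever_tip (a point): Point on the lever's outer face at its free end, 48 mm from the pin. The lever is a chrome plate 36 mm wide (y), 4 mm thick, with a 12 mm finger tab beyond this point, flared outwards. Raised, this outer face looks up (lid shut); locked, it faces forward, 5 mm ahead of the pin, the tab ending 10 mm above the ledge.
- butter_dish: Closed white ceramic butter dish, 100 by 170 mm, 77 mm high with its knob; stands beside the press (left or right). Origin at the centre of its underside. Not to be moved.
- glass_plate: Glass plate, 180 mm across, 18 mm high, on the other side of the press. Origin at the centre of its underside. Not to be moved.
- coaster: Round bamboo coaster, 96 mm across, 9 mm thick, in front of the press to one side. Origin at the centre of its underside. Not to be moved.
- spatula: Plastic spatula, 270 mm long along its x axis, lying in front of the press to the other side, well clear of the lever. Origin under it, near mid-length. Not to be moved.

How it is judged:
By the outcome, as a careful person would: the job done as asked, in the order asked, and still so for the second after the job is handed in, with the robot touching nothing.
It also fails if it takes over 48 s, if anything falls off the work surface, if the arm or the gripper's body presses on something with over 40 N, if the wrist force passes 120 N, or if a joint passes its speed limit or range.

### The arm

A 7-joint arm with a two-finger parallel gripper is mounted at the origin on the work surface. World frame = base frame: x ahead of the robot, y to its left, z up, the work surface at z = 0. Lengths are in m, angles in rad, forces in N, time in s.
With the tool pointing down it reaches from about 0.4 to 0.9 m from the base axis. Payload 5.6 kg.
Tool frame: the origin (TCP) lies on the centre line of the jaws, within the pads' length; the fingertips stand 22 mm ahead of it and the grasp point (between the pads) lies 3 mm ahead of it; z points along the fingers, y is the direction in which the jaws open and shut (so a half turn about z gives the same grasp; the last joint's range is limited). The gripper opens to 92 mm and grips with 3 to 60 N. Pads are 20 mm wide; open, the fingers measure 128 mm over their backs; the gripper's body (75 mm by 189 mm) begins 69 mm behind the grasp point.
Start: joints at [1.271, 0.468, -0.012, 1.603, 0.006, 1.071, -0.056], TCP at [0.165, -0.629, 0.237] pointing down, gripper open.
Joint ranges: [-2.53, 2.53], [-0.31, 2.02], [-1.57, 1.55], [0.28, 2.44], [-1.29, 4.43], [0.15, 1.84], [-2.92, 2.92]. Speed limits (rad/s): [2.57, 2.57, 3.14, 3.14, 3.14, 3.14, 3.14].

### API

Orientations are given as a rotation vector (axis times angle).
In Python, from rig import r gives the robot as it stands. The module is installed in compiled form; this text tells all that it offers.
- The arm moves only by the tool drive_tool, never from a script. Its arguments are lists of equal length, an entry for each row: "linear": the shift along the tool's x, y, z in cm, a list of three; "angular": the turn, a rotation vector about the tool's x, y, z in rad, a list of three; "fingers": the gripper command: -1 is shut, 1 is fully open, values between are in proportion. In form: {"linear": [[x, y, z], ...], "angular": [[wx, wy, wz], ...], "fingers": [fingers, ...]}. A call has 1 to 20 rows; each row shifts and turns the pose as measured when the row begins, along the tool's axes as they then stand; what a row does not reach is not made up. A row lasts 1/10 s, in which the tool goes at most 50 mm and 8.59 degrees, less where a joint would pass 70% of its speed; a pose out of reach is approached as far as the arm can. A call with a gripper value outside its range is refused whole. The fingers move at their own pace and stop on an object; "squeeze" is the grip in N (left out, the last holds). Time passes only in rows, so rows that do not move let the fingers close. It gives the time, the measured TCP pose, the force and the opening at its end, in the units of the state.
- r.read_state(): the state, without advancing time (a new reading comes with each control period).
- r.read_camera(name): name is "scene" or "top"; returns a dict with "img" (400x640x3 uint8, red, green, blue), "intrinsics" (3x3 intrinsics, pixels), "cam_to_world" (4x4, takes a point from camera to world coordinates). Camera axes: x right, y up, looking along -z (the intrinsics and any distortion apply to the point x, -y, -z); pixel columns grow to the right and rows downward; lengths in m; the calibration is good to about 2 mm. A picture is of the moment at which its call begins. There is no depth.
- r.finish_job(): hands the job in, once; it reports no verdict.
The state is a dict: "time_s": time; "q": joint angles; "dq": joint speeds; "joint_efforts": joint torques, N m; "ee_pos": TCP position; "tcp_rot": TCP orientation; "wrist_force": force on the tool from outside, world axes, zero at the start; "ft_torque": the same for the moment, N m; "gripper_width": finger opening in m.
Only numpy, scipy, OpenCV 4.12 (cv2) and the standard library are available. Lean on these libraries where they do the work, as an engineer would, in place of code of your own. Each camera call takes 0.05 s, during which the arm holds its last target.

## Working session

There is one attempt and no reset: what is moved stays moved. The work goes in short steps, Python scripts to look and compute and a tool call to move; the robot and the scene stay as the last step left them, time stands still between calls to the robot, and variables do not carry over. Pictures are saved under pics/ and viewed, and the job is handed in when it is done.

Besides the shell and the picture viewer there is one more tool, called as name(argument=value, ...) on one line, values as JSON. drive_tool: Moves the arm, as the interface text tells. Its arguments: {"type":"object","properties":{"linear":{"type":"array","items":{"type":"array","items":{"type":"number"}}},"angular":{"type":"array","items":{"type":"array","items":{"type":"number"}}},"fingers":{"type":"array","items":{"type":"number"}},"squeeze":{"type":"number"}},"required":["linear","angular","fingers"]}

```bash
mkdir -p pics; python3 - <<'E'
from rig import r
import cv2,numpy as np
s=r.read_state();print(s)
for n in("scene","top"):
    c=r.read_camera(n);cv2.imwrite(f"pics/{n}0.png",c["img"][:,:,::-1]);print(n,c["intrinsics"].tolist(),np.round(c["cam_to_world"],4).tolist(),[k for k in c])
E
```

```text
{'time_s': 0.0, 'q': array([ 1.27101004,  0.46836952, -0.01156552,  1.60362499,  0.00603314,
        1.07140533, -0.05629238]), 'dq': array([ 0.00079371, -0.00117726,  0.00147249, -0.00055384, -0.00012504,
        0.00062099, -0.00104175]), 'joint_efforts': array([-9.96024282e-04, -5.20575535e+01, -1.28299845e-02, -2.43746281e+01,
       -5.65499871e-02,  1.72836607e-02,  1.52189782e-04]), 'ee_pos': array([ 0.16484704, -0.62818213,  0.23564472]), 'tcp_rot': array([-3.11403319e+00, -4.01915348e-01,  6.19395506e-04]), 'wrist_force': array([0.2414618 , 0.31501046, 0.127339  ]), 'ft_torque': array([-0.00178361, -0.01346556,  0.03258289]), 'gripper_width': 0.09185195999349086}
scene [[461.2204271655066, 0.0, 323.562386336565], [0.0, 461.2204271655066, 202.00635284364185], [0.0, 0.0, 1.0]] [[-0.9832, 0.1228, -0.135, 0.4463], [-0.1823, -0.702, 0.6884, 0.7736], [-0.0103, 0.7015, 0.7126, 0.854], [0.0, 0.0, 0.0, 1.0]] ['img', 'intrinsics', 'cam_to_world']
top [[460.1632578581457, 0.0, 326.70049451225276], [0.0, 460.1632578581457, 195.67982115532493], [0.0, 0.0, 1.0]] [[-0.0546, 0.9742, -0.2188, 0.3688], [-0.9985, -0.0542, 0.0077, 0.0463], [-0.0043, 0.2189, 0.9757, 1.1041], [0.0, 0.0, 0.0, 1.0]] ['img', 'intrinsics', 'cam_to_world']
```

View pics/scene0.png

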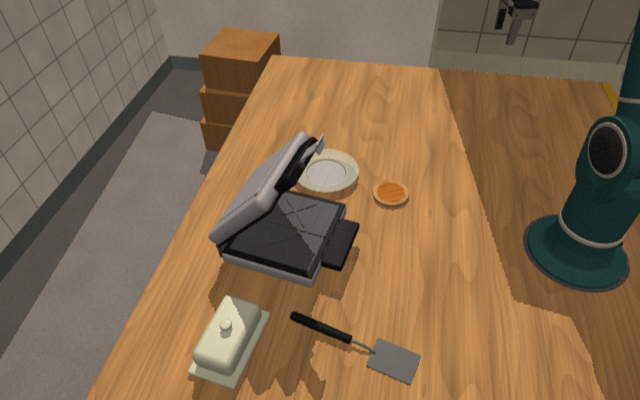

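View pics/top0.png

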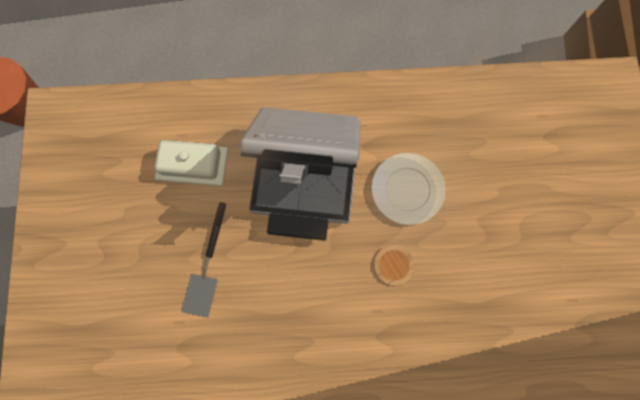

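The scene view shows the press open, with its base around (285,235), lower handle at (342,243) and lever near (320,145). In the top view the lower handle is at (298,227), the upper handle at about (297,162) and the lever at (292,173). I'll zoom in on both.

```bash
python3 - <<'E'
import cv2
a=cv2.imread("pics/scene0.png")[120:290,200:370];cv2.imwrite("pics/s_z.png",cv2.resize(a,None,fx=3.5,fy=3.5,interpolation=2))
a=cv2.imread("pics/top0.png")[95:250,230:375];cv2.imwrite("pics/t_z.png",cv2.resize(a,None,fx=3.8,fy=3.8,interpolation=2))
E
```

```text
(no output)
```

View pics/s_z.png

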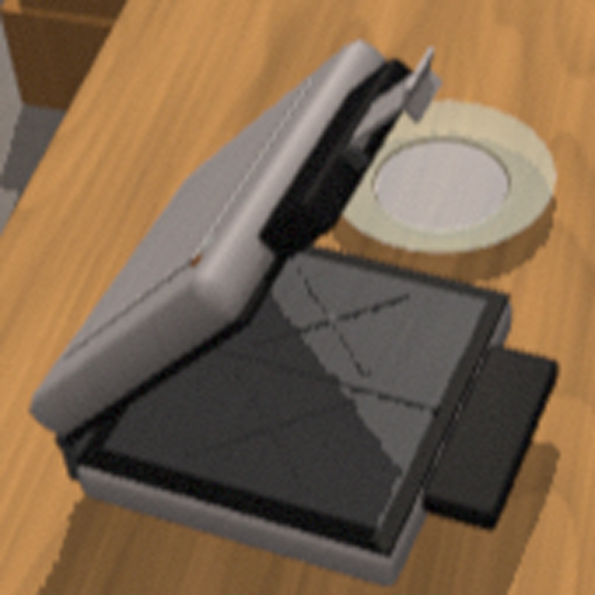

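View pics/t_z.png

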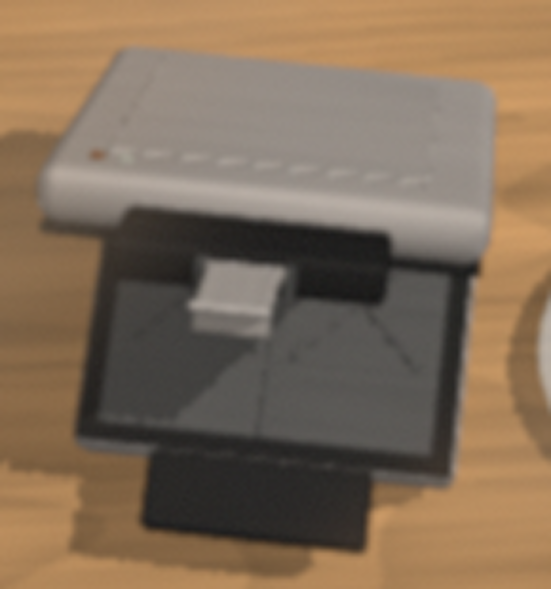

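```bash
cat > h.py <<'E'
import numpy as np
C={"scene":(np.array([[461.2204,0,323.5624],[0,461.2204,202.0064],[0,0,1]]),np.array([[-0.9832,0.1228,-0.135,0.4463],[-0.1823,-0.702,0.6884,0.7736],[-0.0103,0.7015,0.7126,0.854]])),
"top":(np.array([[460.1633,0,326.7005],[0,460.1633,195.6798],[0,0,1]]),np.array([[-0.0546,0.9742,-0.2188,0.3688],[-0.9985,-0.0542,0.0077,0.0463],[-0.0043,0.2189,0.9757,1.1041]]))}
def ray(n,p):
    K,T=C[n];d=np.linalg.solve(K,[p[0],p[1],1.]);d=T[:,:3]@(d*[1,-1,-1]);return T[:,3],d/np.linalg.norm(d)
def plane(n,p,z):
    o,d=ray(n,p);return o+d*(z-o[2])/d[2]
def tri(ps,pt):
    o1,d1=ray("scene",ps);o2,d2=ray("top",pt)
    t=np.linalg.lstsq(np.c_[d1,-d2],o2-o1,rcond=None)[0];a=o1+t[0]*d1;b=o2+t[1]*d2
    return (a+b)/2,np.linalg.norm(a-b)
def proj(n,X):
    K,T=C[n];c=T[:,:3].T@(np.asarray(X)-T[:,3]);c=c*[1,-1,-1];p=K@c;return p[:2]/p[2]
sz=lambda x,y:(200+(x+.5)/3.5-.5,120+(y+.5)/3.5-.5)
tz=lambda x,y:(230+(x+.5)/3.8-.5,95+(y+.5)/3.8-.5)
E
python3 - <<'E'
from h import *
np.set_printoptions(precision=4,suppress=True)
for n,a,b in [("lowh front+y",(490,515),(145,520)),("lowh front-y",(555,365),(365,542)),("base front+y",(392,550),(82,437)),("base front-y",(508,297),(452,470)),
 ("lever tip tab -y?",(430,50),(272,312)),("tab+y",(412,112),(192,308)),("uph +y rear top",(265,238),(127,210)),("uph -y rear",(398,62),(388,235)),("lid hinge +y corner",(38,405),(125,50)),("upperh front +y",(293,252),(190,278))]:
    X,e=tri(sz(*a),tz(*b));print(n,X,round(e,4))
for p in[(145,520),(365,542),(155,455),(372,470)]:print(plane("top",tz(*p),.05))
for p in[(490,520),(556,363),(428,505),(505,348)]:print("s",plane("scene",sz(*p),.05))
for p in[(100,250),(472,270),(78,438),(452,472)]:print('base',plane("top",tz(*p),.05))
for p in[(392,550),(510,297)]:print("bs",plane("scene",sz(*p),.05))
E
```

```text
lowh front+y [0.5293 0.1791 0.0447] 0.0006
lowh front-y [0.5075 0.0457 0.0414] 0.002
base front+y [0.5831 0.2163 0.046 ] 0.0012
base front-y [ 0.5483 -0.0101  0.0436] 0.0026
lever tip tab -y? [0.5813 0.083  0.3225] 0.0012
tab+y [0.5862 0.121  0.3103] 0.0034
uph +y rear top [0.6612 0.1594 0.2413] 0.0004
uph -y rear [0.6212 0.0264 0.2708] 0.0187
lid hinge +y corner [0.816  0.1779 0.09  ] 0.0018
upperh front +y [0.6448 0.1322 0.2028] 0.0201
[0.5282 0.1784 0.05  ]
[0.5074 0.0457 0.05  ]
[0.5679 0.1712 0.05  ]
[0.5513 0.039  0.05  ]
s [0.5284 0.1867 0.05  ]
s [0.5054 0.0517 0.05  ]
s [0.5679 0.1821 0.05  ]
s [0.541  0.0442 0.05  ]
base [0.7008 0.2021 0.05  ]
base [ 0.6747 -0.0306  0.05  ]
base [0.5812 0.2182 0.05  ]
base [ 0.5473 -0.0097  0.05  ]
bs [0.583 0.219 0.05 ]
bs [ 0.5449 -0.0039  0.05  ]
```

```bash
cat >> h.py <<'E'
O=np.array([.674,.0875]);TH=-.156
def P2W(p):
    c,s=np.cos(TH),np.sin(TH);return np.array([O[0]+c*p[0]-s*p[1],O[1]+s*p[0]+c*p[1],p[2]])
def W2P(w):
    c,s=np.cos(TH),np.sin(TH);d=np.asarray(w[:2])-O;return np.array([c*d[0]+s*d[1],-s*d[0]+c*d[1],w[2]])
def lid(phi,s,y,h): # lid frame s before, h above
    return np.array([.118-s*np.cos(phi)+h*np.sin(phi),y,.054+s*np.sin(phi)+h*np.cos(phi)])
def lev(phi,al,R,y,off=.005):
    s=.281+R*np.sin(al)+off*np.cos(al);h=.016-R*np.cos(al)+off*np.sin(al);return lid(phi,s,y,h)
E
cat > ov.py <<'E'
import sys,cv2
from h import *
def ov(tag,phi,al):
  for n,(x0,x1,y0,y1),f in(("scene",(200,370,120,290),3.5),("top",(230,375,95,250),3.8)):
    im=cv2.resize(cv2.imread(f"pics/{n}{tag}.png")[y0:y1,x0:x1],None,fx=f,fy=f,interpolation=2)
    def L(pts,col):
        q=[(np.array(proj(n,P2W(p)))+.5-[x0,y0])*f for p in pts]
        cv2.polylines(im,[np.int32(q)],True,col,1)
    L([lid(phi,s,y,.024) for s,y in((.226,.07),(.226,-.07),(.276,-.07),(.276,.07))],(0,255,0))
    L([lev(phi,al,R,y) for R,y in((0,.018),(0,-.018),(.048,-.018),(.048,.018))],(0,0,255))
    L([(x,y,.05) for x,y in((-.158,.07),(-.158,-.07),(-.11,-.07),(-.11,.07))],(255,255,0))
    L([(x,y,.05) for x,y in((-.11,.12),(-.11,-.12),(.11,-.12),(.11,.12))],(255,0,255))
    cv2.imwrite(f"pics/ov_{n}{tag}_{phi}_{al}.png",im)
ov(sys.argv[1],float(sys.argv[2]),float(sys.argv[3]))
E
python3 ov.py 0 0.82 1.4; ls pics
python3 - <<'E'
from h import *
np.set_printoptions(precision=4,suppress=True)
for w in([.5813,.083,.3225],[.5862,.121,.3103],[.6612,.1594,.2413]):
    p=W2P(w);print(p,np.arctan2(p[2]-.054,.118-p[0]),np.hypot(p[2]-.054,.118-p[0]))
E
```

```text
ov_scene0_0.82_1.4.png
ov_top0_0.82_1.4.png
s_z.png
scene0.png
t_z.png
top0.png
[-0.0909 -0.0188  0.3225] 0.9096561124143958 0.3401780133440452
[-0.0919  0.0195  0.3103] 0.8845093260393895 0.3313063900195364
[-0.0238  0.069   0.2413] 0.9227303811455903 0.23493176380592207
```

View pics/ov_scene0_0.82_1.4.png

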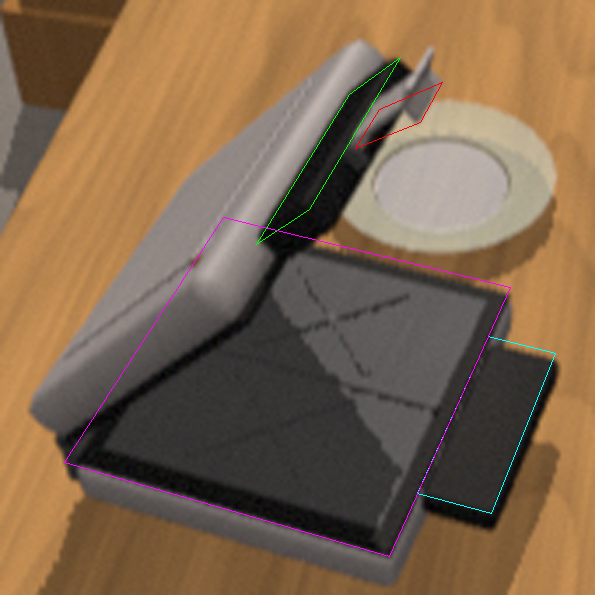

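View pics/ov_top0_0.82_1.4.png

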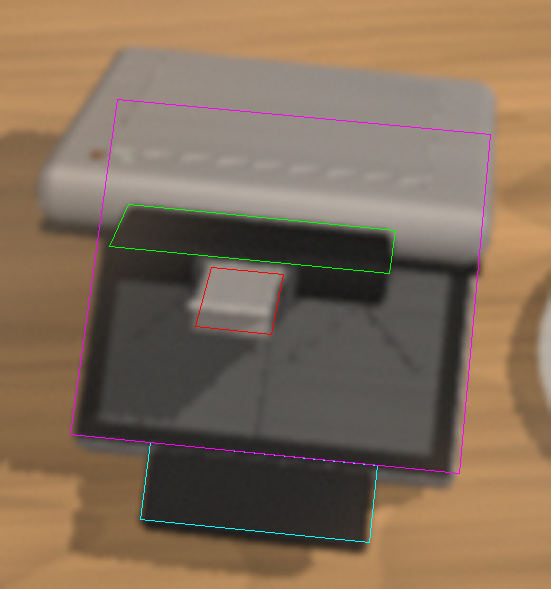

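```bash
cat >> h.py <<'E'
from scipy.spatial.transform import Rotation as Rn
Rt=np.array([[np.cos(TH),np.sin(TH),0],[np.sin(TH),-np.cos(TH),0],[0,0,-1]])
def tcp_lid(phi,s=.258,h=.024): 
    p=lid(phi,s,0,h);return P2W(p+[.010,0,.022])
def delta(st,w): # target world tcp, vertical; returns tool-frame shift cm and rotvec
    R=Rn.from_rotvec(st["tcp_rot"]).as_matrix();return R.T@(np.asarray(w)-st["ee_pos"])*100,Rn.from_matrix(R.T@Rt).as_rotvec()
E
python3 - <<'E'
from h import *
np.set_printoptions(precision=4,suppress=True)
from rig import r
s=r.read_state()
w=tcp_lid(.83);print(w);print(delta(s,w+[0,0,.06]))
for phi in np.arange(.9,-.01,-.1): p=lid(phi,.258,0,.024);print(round(phi,2),p,tcp_lid(phi))
E
```

```text
[0.6459 0.0919 0.2826]
(array([ 64.8127, -57.4592, -10.6023]), array([-0.0015,  0.0005,  0.4127]))
0.9 [-0.0236  0.      0.271 ] [0.6606 0.0896 0.293 ]
0.8 [-0.0445  0.      0.2558] [0.6399 0.0929 0.2778]
0.7 [-0.0639  0.      0.2386] [0.6208 0.0959 0.2606]
0.6 [-0.0814  0.      0.2195] [0.6035 0.0986 0.2415]
0.5 [-0.0969  0.      0.1988] [0.5881 0.101  0.2208]
0.4 [-0.1103  0.      0.1766] [0.5749 0.1031 0.1986]
0.3 [-0.1214  0.      0.1532] [0.564  0.1048 0.1752]
0.2 [-0.1301  0.      0.1288] [0.5554 0.1062 0.1508]
0.1 [-0.1363  0.      0.1036] [0.5492 0.1071 0.1256]
0.0 [-0.14   0.     0.078] [0.5456 0.1077 0.1   ]
```

drive_tool(linear=[[0, 0, -3], [0, 0, -3], [0, 0, -3], [0, 0, -3], [0, 0, -3], [1.8, -3.9, 0], [1.8, -3.9, 0], [1.8, -3.9, 0], [1.8, -3.9, 0], [1.8, -3.9, 0], [1.8, -3.9, 0], [1.8, -3.9, 0], [1.8, -3.9, 0], [1.8, -3.9, 0], [1.8, -3.9, 0], [1.8, -3.9, 0], [1.8, -3.9, 0], [1.8, -3.9, 0], [1.8, -3.9, 0], [0, 0, 0]], angular=[[0, 0, 0.083], [0, 0, 0.083], [0, 0, 0.083], [0, 0, 0.083], [0, 0, 0.083], [0, 0, 0], [0, 0, 0], [0, 0, 0], [0, 0, 0], [0, 0, 0], [0, 0, 0], [0, 0, 0], [0, 0, 0], [0, 0, 0], [0, 0, 0], [0, 0, 0], [0, 0, 0], [0, 0, 0], [0, 0, 0], [0, 0, 0]], fingers=[1, 1, 1, 1, 1, 1, 1, 1, 1, 1, 1, 1, 1, 1, 1, 1, 1, 1, 1, 1])

```text
time_s: 2.1
ee_pos: [0.518, -0.1138, 0.3857]
tcp_rot: [-3.115, 0.283, 0.016]
wrist_force: [0.2, 0.1, 0.1]
gripper_width: 0.0918
```

```bash
cat > st.py <<'E'
from h import *
np.set_printoptions(precision=4,suppress=True)
from rig import r
s=r.read_state();w=tcp_lid(.83)
print(s["time_s"],s["ee_pos"],s["wrist_force"],s["q"]);print("P",W2P(s["ee_pos"]),delta(s,w+[0,0,.05]))
E
python3 st.py
```

```text
2.1 [ 0.518  -0.1138  0.3857] [0.2483 0.1342 0.0976] [ 0.4798  0.1769 -0.3672  1.673   0.0519  1.3143 -1.6476]
P [-0.1228 -0.2231  0.3857] (array([  8.9446, -22.4713,   5.4871]), array([-0.0125,  0.0114, -0.0249]))
```

drive_tool(linear=[[1.5, -3.7, 0], [1.5, -3.7, 0], [1.5, -3.7, 0], [1.5, -3.7, 0], [1.5, -3.7, 0], [1.5, -3.7, 0], [0, 0, 0]], angular=[[0, 0, -0.005], [0, 0, -0.005], [0, 0, -0.005], [-0.005, 0.005, -0.005], [-0.005, 0.005, -0.005], [0, 0, 0], [0, 0, 0]], fingers=[1, 1, 1, 1, 1, 1, 1])

```text
time_s: 2.8
ee_pos: [0.647, 0.0917, 0.382]
tcp_rot: [3.13, -0.254, -0.013]
wrist_force: [-0.1, 0.6, 0.2]
gripper_width: 0.0921
```

```bash
python3 st.py
```

```text
2.8 [0.647  0.0917 0.382 ] [-0.134   0.6402  0.1966] [ 0.1208  0.4247 -0.4517  1.3786  0.1821  1.3876 -2.0632]
P [-0.0273 -0.      0.382 ] (array([-0.0718, -0.0117,  4.9457]), array([ 0.0018,  0.0079, -0.006 ]))
```

drive_tool(linear=[[0, 0, 2], [0, 0, 2], [0, 0, 2], [0, 0, 1.5], [0, 0, 1], [0, 0, 0]], angular=[[0, 0, 0], [0, 0, 0], [0, 0.004, -0.003], [0, 0.004, -0.003], [0, 0, 0], [0, 0, 0]], fingers=[1, 1, 1, 1, 1, 1])

```text
time_s: 3.4
ee_pos: [0.6451, 0.0856, 0.2915]
tcp_rot: [3.125, -0.248, -0.006]
wrist_force: [-0.3, 0.1, 0.7]
gripper_width: 0.0918
```

```bash
python3 st.py; cat > snap.py <<'E'
import sys,cv2
from rig import r
for n in("scene","top"):
    cv2.imwrite(f"pics/{n}{sys.argv[1]}.png",r.read_camera(n)["img"][:,:,::-1])
a=cv2.imread(f"pics/scene{sys.argv[1]}.png")[90:290,190:420];b=cv2.imread(f"pics/top{sys.argv[1]}.png")[90:290,220:400]
cv2.imwrite(f"pics/both{sys.argv[1]}.png",cv2.resize(cv2.hconcat([a,b]),None,fx=1.95,fy=1.95,interpolation=2))
E
python3 snap.py 1
```

```text
3.4 [0.6451 0.0856 0.2915] [-0.3093  0.108   0.6914] [ 0.1265  0.4711 -0.4411  1.5141  0.2137  1.2097 -2.0787]
P [-0.0283 -0.0064  0.2915] (array([-0.0284, -0.608 , -4.1173]), array([ 0.0068,  0.0036, -0.0024]))
```

View pics/both1.png

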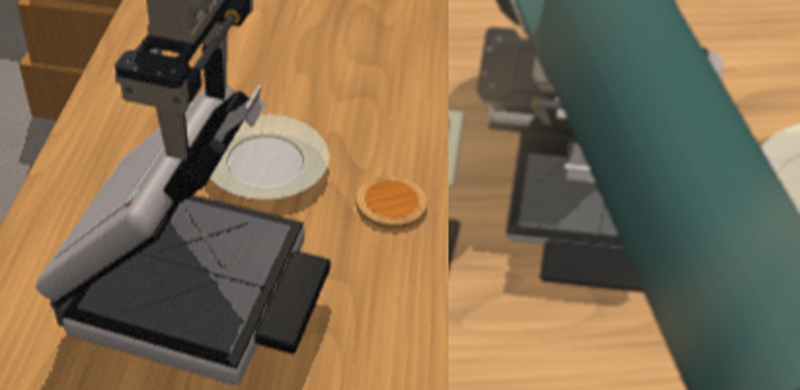

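drive_tool(linear=[[-0.15, -0.4, 0.2], [-0.15, -0.25, 0.2], [0, 0, 0.2], [0, 0, 0.1]], angular=[[0.003, 0, 0], [0.003, 0, 0], [0, 0, 0], [0, 0, 0]], fingers=[1, 1, 1, 1])

```text
time_s: 3.9
ee_pos: [0.6452, 0.094, 0.2891]
tcp_rot: [-3.13, 0.248, -0.007]
wrist_force: [0.3, 0.2, 0.4]
gripper_width: 0.0916
```

```bash
python3 st.py; python3 - <<'E'
from h import *
np.set_printoptions(precision=2,suppress=True)
ph=np.arange(.83,-.001,-.03)
p=np.array([lid(f,.262,0,.024) for f in ph]);d=np.diff(p,axis=0)*100
for a,b,c in zip(ph,p,d):print(round(a,2),b*100+[1,0,2.2],c)
E
```

```text
3.9 [0.6452 0.094  0.2891] [0.2563 0.168  0.3741] [ 0.1205  0.4704 -0.4451  1.5216  0.2111  1.1925 -2.0888]
P [-0.0294  0.002   0.2891] (array([ 0.1203,  0.1865, -4.3531]), array([-0.0025, -0.0043, -0.0024]))
0.83 [-3.11  0.   28.55] [-0.62  0.   -0.49]
0.8 [-3.73  0.   28.07] [-0.61  0.   -0.51]
0.77 [-4.34  0.   27.56] [-0.59  0.   -0.52]
0.74 [-4.93  0.   27.04] [-0.58  0.   -0.54]
0.71 [-5.5  0.  26.5] [-0.56  0.   -0.56]
0.68 [-6.06  0.   25.94] [-0.54  0.   -0.57]
0.65 [-6.6   0.   25.37] [-0.52  0.   -0.59]
0.62 [-7.13  0.   24.78] [-0.51  0.   -0.61]
0.59 [-7.64  0.   24.17] [-0.49  0.   -0.62]
0.56 [-8.12  0.   23.55] [-0.47  0.   -0.63]
0.53 [-8.59  0.   22.92] [-0.45  0.   -0.65]
0.5 [-9.04  0.   22.27] [-0.43  0.   -0.66]
0.47 [-9.47  0.   21.61] [-0.41  0.   -0.67]
0.44 [-9.88  0.   20.93] [-0.39  0.   -0.69]
0.41 [-10.27   0.    20.24] [-0.37  0.   -0.7 ]
0.38 [-10.64   0.    19.55] [-0.35  0.   -0.71]
0.35 [-10.99   0.    18.84] [-0.33  0.   -0.72]
0.32 [-11.32   0.    18.12] [-0.3   0.   -0.73]
0.29 [-11.62   0.    17.39] [-0.28  0.   -0.74]
0.26 [-11.9    0.    16.65] [-0.26  0.   -0.75]
0.23 [-12.16   0.    15.91] [-0.24  0.   -0.75]
0.2 [-12.4    0.    15.16] [-0.22  0.   -0.76]
0.17 [-12.62   0.    14.4 ] [-0.19  0.   -0.77]
0.14 [-12.81   0.    13.63] [-0.17  0.   -0.77]
0.11 [-12.98   0.    12.86] [-0.15  0.   -0.78]
0.08 [-13.12   0.    12.09] [-0.12  0.   -0.78]
0.05 [-13.25   0.    11.31] [-0.1   0.   -0.78]
```

drive_tool(linear=[[0, 0.1, 0.4], [-0.3, 0, 0.5], [-0.5, 0, 0.5], [-0.6, 0, 0.5], [-0.6, 0, 0.55]], angular=[[0, 0, 0], [0, 0, 0], [0, 0, 0], [0, 0, 0], [0, 0, 0]], fingers=[1, 1, 1, 1, 1])

```text
time_s: 4.4
ee_pos: [0.6276, 0.0966, 0.267]
tcp_rot: [-3.128, 0.25, -0.022]
wrist_force: [-0.6, -0.1, 5.1]
gripper_width: 0.0922
```

```bash
python3 st.py;python3 st.py
```

```text
4.4 [0.6276 0.0966 0.267 ] [-0.6111 -0.1181  5.0838] [ 0.1238  0.4536 -0.4489  1.5988  0.2138  1.1233 -2.1059]
P [-0.0473  0.0018  0.267 ] (array([ 1.9759,  0.1421, -6.5331]), array([-0.0051, -0.0136, -0.0034]))
4.4 [0.6276 0.0966 0.267 ] [-0.6111 -0.1181  5.0838] [ 0.1238  0.4536 -0.4489  1.5988  0.2138  1.1233 -2.1059]
P [-0.0473  0.0018  0.267 ] (array([ 1.9759,  0.1421, -6.5331]), array([-0.0051, -0.0136, -0.0034]))
```

drive_tool(linear=[[-0.57, 0, 0.55], [-0.56, 0, 0.56], [-0.54, 0, 0.57], [-0.52, 0, 0.59], [-0.5, 0, 0.6], [-0.49, 0, 0.62], [-0.47, 0, 0.63], [-0.45, 0, 0.65]], angular=[[0, -0.002, 0], [0, -0.002, 0], [0, -0.002, 0], [0, -0.002, 0], [0, -0.002, 0], [0, 0, 0], [0, 0, 0], [0, 0, 0]], fingers=[1, 1, 1, 1, 1, 1, 1, 1])

```text
time_s: 5.2
ee_pos: [0.5832, 0.104, 0.2141]
tcp_rot: [-3.127, 0.249, -0.004]
wrist_force: [1.0, -0.7, 1.9]
gripper_width: 0.0923
```

```bash
python3 st.py;python3 snap.py 2
```

```text
5.2 [0.5832 0.104  0.2141] [ 0.9575 -0.6637  1.9146] [ 0.1192  0.4406 -0.4543  1.7494  0.2203  0.9985 -2.1463]
P [-0.0923  0.0021  0.2141] (array([  6.4134,   0.1371, -11.833 ]), array([-0.005 , -0.0021, -0.0028]))
```

View pics/both2.png

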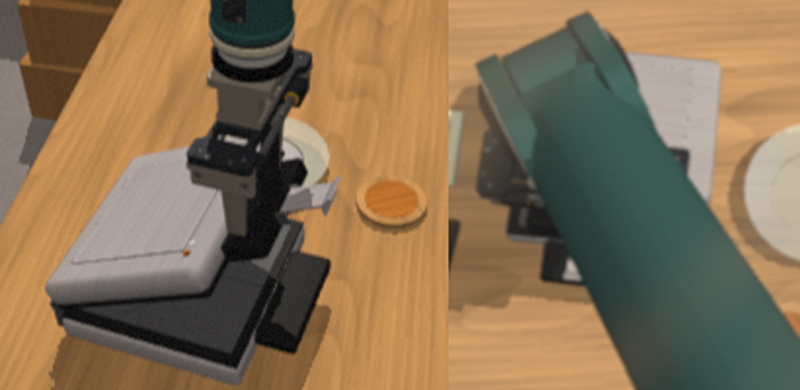

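The fingertips sit on the handle either side of the lever, the lid is about half closed, and the base hasn't shifted. I'll keep following the arc.

drive_tool(linear=[[-0.4, 0, 0.68], [-0.39, 0, 0.69], [-0.37, 0, 0.7], [-0.35, 0, 0.71], [-0.33, 0, 0.72], [-0.3, 0, 0.73], [-0.28, 0, 0.74], [-0.26, 0, 0.75]], angular=[[0, 0, 0], [0, 0, 0], [0, 0, 0], [0, 0, 0], [0, 0, 0], [0, 0, 0], [0, 0, 0], [0, 0, 0]], fingers=[1, 1, 1, 1, 1, 1, 1, 1])

```text
time_s: 6.1
ee_pos: [0.5545, 0.1086, 0.1522]
tcp_rot: [-3.127, 0.249, -0.003]
wrist_force: [0.8, -0.7, 2.2]
gripper_width: 0.0916
```

```bash
python3 st.py
```

```text
6.1 [0.5545 0.1086 0.1522] [ 0.7643 -0.6513  2.207 ] [ 0.0963  0.4741 -0.4409  1.8643  0.2564  0.8559 -2.2001]
P [-0.1213  0.0022  0.1522] (array([  9.3171,   0.1175, -18.0261]), array([-0.0045, -0.0015, -0.0026]))
```

drive_tool(linear=[[-0.18, 0, 0.65], [-0.16, 0, 0.65], [-0.14, 0, 0.6], [-0.1, 0, 0.6], [-0.08, 0, 0.5], [-0.06, 0, 0.4], [-0.05, 0, 0.4], [-0.04, 0, 0.3], [-0.03, 0, 0.3]], angular=[[0, 0, 0], [0, 0, 0], [0, 0, 0], [0, 0, 0], [0, 0, 0], [0, 0, 0], [0, 0, 0], [0, 0, 0], [0, 0, 0]], fingers=[1, 1, 1, 1, 1, 1, 1, 1, 1])

```text
time_s: 7.0
ee_pos: [0.5448, 0.1102, 0.1034]
tcp_rot: [-3.128, 0.248, 0.0]
wrist_force: [1.0, 0.1, 2.3]
gripper_width: 0.092
```

```bash
python3 st.py
```

```text
7.0 [0.5448 0.1102 0.1034] [1.0343 0.1049 2.2801] [ 0.0697  0.5304 -0.4157  1.9137  0.2967  0.7564 -2.2419]
P [-0.1312  0.0024  0.1034] (array([ 10.2708,   0.1219, -22.922 ]), array([-0.0039,  0.0004, -0.0024]))
```

drive_tool(linear=[[0, 0, 0.25], [0, 0, 0.25], [0, 0, 0.25]], angular=[[0, 0, 0], [0, 0, 0], [0, 0, 0]], fingers=[1, 1, 1])

```text
time_s: 7.3
ee_pos: [0.5447, 0.1103, 0.1002]
tcp_rot: [-3.131, 0.25, 0.001]
wrist_force: [-8.5, -2.0, 29.3]
gripper_width: 0.0916
```

```bash
python3 st.py
```

```text
7.3 [0.5447 0.1103 0.1002] [-8.4816 -1.9876 29.333 ] [ 0.0645  0.5354 -0.4119  1.9143  0.3023  0.753  -2.2489]
P [-0.1313  0.0025  0.1002] (array([ 10.2716,   0.203 , -23.2484]), array([-0.0004,  0.0007, -0.0034]))
```

drive_tool(linear=[[0, 0, -0.3], [0, 0, -1], [-1.5, 0, -2.5], [-3, 0, -3], [-3, 0, -3], [-3, 0, -1], [0, 0, 0]], angular=[[0, 0, 0], [0, 0, 0], [0, 0, 0], [0, 0, 0], [0, 0, 0], [0, 0, 0], [0, 0, 0]], fingers=[1, 1, 1, 1, 0, -1, -1], squeeze=10)

```text
time_s: 8.0
ee_pos: [0.436, 0.1273, 0.212]
tcp_rot: [3.131, -0.253, -0.009]
wrist_force: [0.8, -0.1, 0.3]
gripper_width: 0.0701
```

```bash
python3 st.py;python3 snap.py 3
```

```text
8.0 [0.436  0.1273 0.212 ] [ 0.8455 -0.1006  0.3083] [ 0.1172  0.2194 -0.5279  2.0565  0.1371  0.9049 -2.2177]
P [-0.2413  0.0023  0.212 ] (array([ 21.2228,   0.1338, -12.1812]), array([ 0.001 ,  0.0057, -0.0051]))
```

View pics/both3.png

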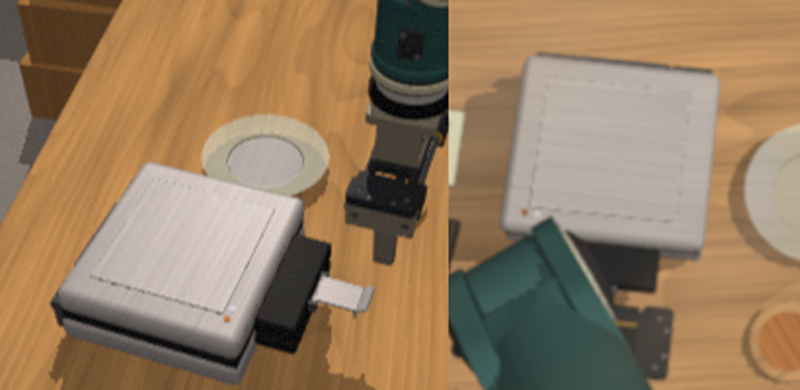

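The lid is shut, and the lever sticks out to the front in the scene view (about (340,292) in this picture). I'll check the alignment and the lever angle.

```bash
python3 ov.py 3 0 1.6
```

```text
(no output)
```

View pics/ov_scene3_0.0_1.6.png

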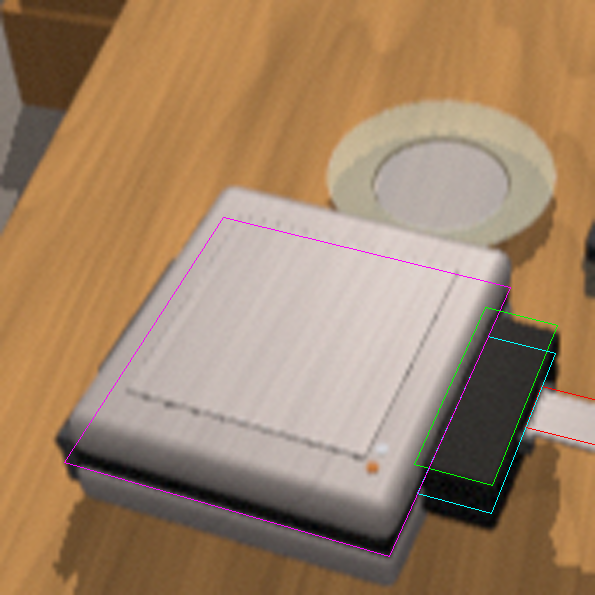

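drive_tool(linear=[[0.9, 0, 1.5], [0.9, 0, 2], [0.8, 0, 2], [0, 0, 2], [0, 0, 1], [0, 0, 0]], angular=[[0, 0.003, -0.003], [0, 0.003, -0.002], [0, 0, 0], [0, 0, 0], [0, 0, 0], [0, 0, 0]], fingers=[-1, -1, -1, -1, -1, -1])

```text
time_s: 8.7
ee_pos: [0.4705, 0.1196, 0.1196]
tcp_rot: [-3.131, 0.258, 0.002]
wrist_force: [0.1, -0.4, -0.3]
gripper_width: 0.014
```

```bash
python3 st.py;python3 snap.py 4;python3 - <<'E'
from h import *
np.set_printoptions(precision=2,suppress=True)
for a in np.arange(1.6,-.01,-.1):
    p=lev(0,a,.042,0);print(round(a,2),p*100+[-1,0,2.2], (lev(0,a-.1,.042,0)-p)*100)
E
```

```text
8.7 [0.4705 0.1196 0.1196] [ 0.0942 -0.4046 -0.2518] [ 0.0672  0.4113 -0.4581  2.0666  0.2698  0.7216 -2.2979]
P [-0.2061  0.0001  0.1196] (array([ 17.7336,  -0.1467, -21.3283]), array([-0.0001,  0.0014, -0.0087]))
1.6 [-21.48   0.     9.82] [-0.04  0.   -0.42]
1.5 [-21.52   0.     9.4 ] [ 0.    0.   -0.42]
1.4 [-21.52   0.     8.98] [ 0.04  0.   -0.42]
1.3 [-21.48   0.     8.56] [ 0.08  0.   -0.41]
1.2 [-21.4    0.     8.14] [ 0.13  0.   -0.4 ]
1.1 [-21.27   0.     7.74] [ 0.17  0.   -0.39]
1.0 [-21.1    0.     7.35] [ 0.2   0.   -0.37]
0.9 [-20.9    0.     6.98] [ 0.24  0.   -0.35]
0.8 [-20.66   0.     6.63] [ 0.27  0.   -0.32]
0.7 [-20.39   0.     6.31] [ 0.3   0.   -0.29]
0.6 [-20.08   0.     6.02] [ 0.33  0.   -0.26]
0.5 [-19.75   0.     5.75] [ 0.36  0.   -0.23]
0.4 [-19.4    0.     5.53] [ 0.38  0.   -0.19]
0.3 [-19.02   0.     5.34] [ 0.39  0.   -0.15]
0.2 [-18.62   0.     5.18] [ 0.41  0.   -0.11]
0.1 [-18.22   0.     5.07] [ 0.42  0.   -0.07]
-0.0 [-17.8   0.    5. ] [ 0.42  0.   -0.03]
```

View pics/both4.png

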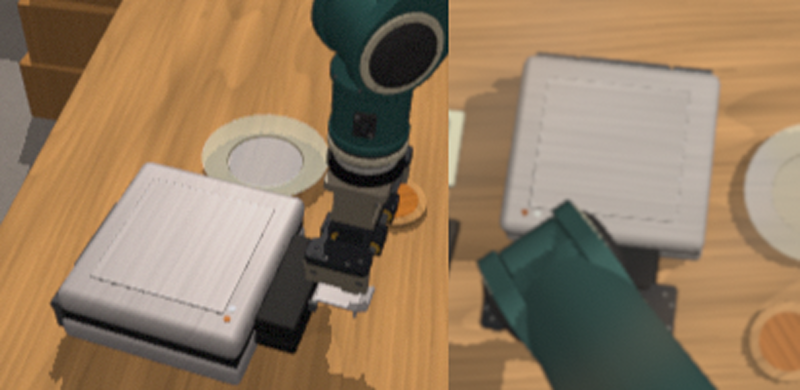

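drive_tool(linear=[[-0.5, -0.1, 0.4], [-0.4, -0.1, 0.5], [0, 0, 0.5], [0, 0, 0.4], [0, 0, 0.4]], angular=[[0, 0, -0.003], [0, 0, -0.003], [0, 0, 0], [0, 0, 0], [0, 0, 0]], fingers=[-1, -1, -1, -1, -1])

```text
time_s: 9.3
ee_pos: [0.4637, 0.1245, 0.1005]
tcp_rot: [-3.13, 0.247, -0.011]
wrist_force: [0.4, -0.7, 1.0]
gripper_width: 0.0004
```

```bash
python3 st.py
```

```text
9.3 [0.4637 0.1245 0.1005] [ 0.3792 -0.68    1.0295] [ 0.0419  0.4324 -0.4456  2.0956  0.2988  0.6656 -2.3318]
P [-0.2135  0.0039  0.1005] (array([ 18.6731,   0.2967, -23.0767]), array([-0.0027, -0.0071, -0.0015]))
```

drive_tool(linear=[[-0.1, 0.1, 0.42], [-0.05, 0, 0.42], [0, 0, 0.42], [0.04, 0, 0.42], [0.08, 0, 0.41], [0.13, 0, 0.4]], angular=[[0, 0, 0], [0, -0.003, 0], [0, -0.003, 0], [0, 0, 0], [0, 0, 0], [0, 0, 0]], fingers=[-1, -1, -1, -1, -1, -1])

```text
time_s: 9.9
ee_pos: [0.4665, 0.1236, 0.0743]
tcp_rot: [-3.128, 0.247, -0.006]
wrist_force: [1.3, -0.2, 2.2]
gripper_width: 0.0001
```

```bash
python3 st.py; python3 snap.py 5
```

```text
9.9 [0.4665 0.1236 0.0743] [ 1.2614 -0.237   2.2035] [ 0.0231  0.4824 -0.4202  2.1007  0.3309  0.6155 -2.3548]
P [-0.2106  0.0034  0.0743] (array([ 18.3181,   0.207 , -25.761 ]), array([-0.0041, -0.0038, -0.0018]))
```

View pics/both5.png

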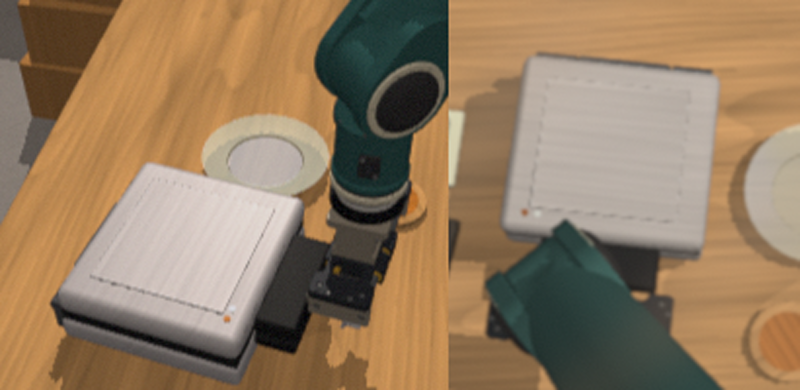

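drive_tool(linear=[[0.2, 0, 0.38], [0.24, 0, 0.35], [0.27, 0, 0.32], [0.3, 0, 0.29], [0.33, 0, 0.26], [0.36, 0, 0.23]], angular=[[0, 0, 0], [0, 0, 0], [0, 0, 0], [0, 0, 0], [0, 0, 0], [0, 0, 0]], fingers=[-1, -1, -1, -1, -1, -1])

```text
time_s: 10.6
ee_pos: [0.4829, 0.1208, 0.0541]
tcp_rot: [-3.129, 0.247, -0.001]
wrist_force: [-0.9, 0.4, 1.4]
gripper_width: 0.0005
```

```bash
python3 st.py
```

```text
10.6 [0.4829 0.1208 0.0541] [-0.8908  0.4465  1.4366] [ 0.0146  0.5376 -0.3962  2.0706  0.3559  0.5959 -2.3566]
P [-0.1939  0.0032  0.0541] (array([ 16.568 ,   0.2198, -27.8417]), array([-0.0028, -0.0007, -0.0013]))
```

drive_tool(linear=[[0.38, 0, 0.15], [0.39, 0, 0.12], [0.35, 0, 0.08], [0.25, 0, 0.03]], angular=[[0, 0, 0], [0, 0, 0], [0, 0, 0], [0, 0, 0]], fingers=[-1, -1, -1, -1])

```text
time_s: 11.0
ee_pos: [0.4945, 0.1187, 0.049]
tcp_rot: [-3.131, 0.247, 0.009]
wrist_force: [-12.3, 3.4, 11.5]
gripper_width: 0.0008
```

```bash
python3 st.py
```

```text
11.0 [0.4945 0.1187 0.049 ] [-12.3011   3.3729  11.5184] [ 0.019   0.5619 -0.3916  2.042   0.3581  0.6081 -2.3443]
P [-0.1821  0.0029  0.049 ] (array([ 15.2048,   0.2551, -28.4446]), array([-0.0006,  0.0059, -0.0012]))
```

drive_tool(linear=[[-0.3, 0, -0.2], [-2, 0, -0.5], [-4, 0, -3], [-3, 0, -4], [-2, 0, -3], [0, 0, 0]], angular=[[0, 0, 0], [0, 0, 0], [0, 0, 0], [0, 0, 0], [0, 0, 0], [0, 0, 0]], fingers=[-1, -1, -1, -1, -1, -1])

```text
time_s: 11.6
ee_pos: [0.3819, 0.1364, 0.1585]
tcp_rot: [-3.13, 0.249, 0.006]
wrist_force: [-0.6, 1.0, 0.1]
gripper_width: 0.0003
```

```bash
python3 st.py; python3 snap.py 6; python3 ov.py 6 0 0; python3 - <<'E'
import cv2
a=cv2.imread("pics/scene6.png")[190:290,270:400];cv2.imwrite("pics/z6.png",cv2.resize(a,None,fx=6,fy=6,interpolation=2))
E
```

```text
11.6 [0.3819 0.1364 0.1585] [-0.6381  0.9635  0.065 ] [ 0.0751  0.2248 -0.5459  2.209   0.166   0.7493 -2.3113]
P [-0.2962  0.0029  0.1585] (array([ 26.7039,   0.2034, -17.5205]), array([-0.001 ,  0.0041, -0.0026]))
```

View pics/z6.png

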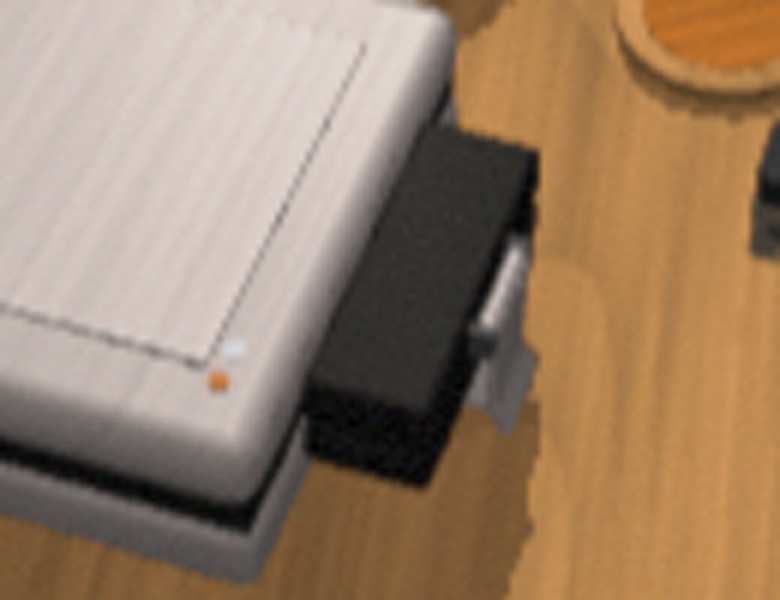

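View pics/ov_scene6_0.0_0.0.png

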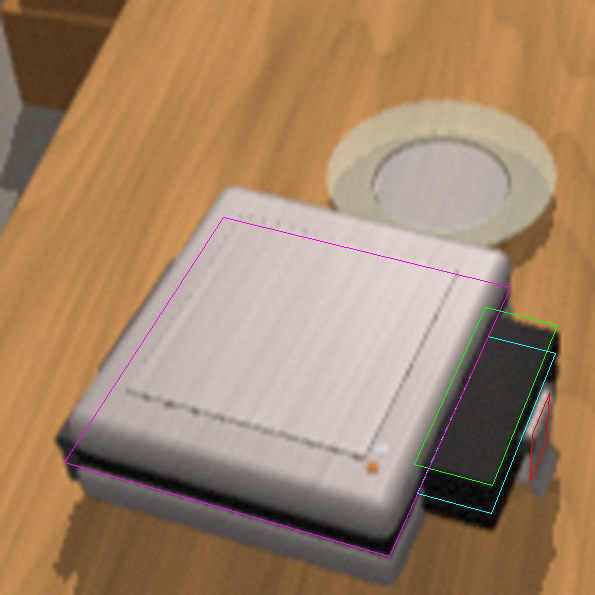

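drive_tool(linear=[[1, 0, 3], [1.5, 0, 3], [1.5, 0, 2.5], [2, 0, 1], [1.5, 0, 0.2], [0.8, 0, 0], [0, 0, 0]], angular=[[0, 0, 0], [0, 0, 0], [0, 0, 0], [0, 0, 0], [0, 0, 0], [0, 0, 0], [0, 0, 0]], fingers=[-1, -1, -1, -1, -1, -1, -1])

```text
time_s: 12.4
ee_pos: [0.4698, 0.1179, 0.045]
tcp_rot: [3.129, -0.261, -0.022]
wrist_force: [-0.0, 1.2, 0.4]
gripper_width: 0.0003
```

```bash
python3 st.py
```

```text
12.4 [0.4698 0.1179 0.045 ] [-0.0074  1.1841  0.3994] [ 0.0202  0.5467 -0.4029  2.0925  0.3703  0.5845 -2.3823]
P [-0.2064 -0.0017  0.045 ] (array([ 17.3905,  -0.2786, -29.0087]), array([ 0.0027,  0.0141, -0.0106]))
```

drive_tool(linear=[[0, -0.25, -0.8], [0, -0.2, -0.6], [0.3, 0, 0], [0.4, 0, 0], [0.4, 0, 0]], angular=[[0, 0.007, -0.005], [0, 0.006, -0.005], [0, 0, 0], [0, 0, 0], [0, 0, 0]], fingers=[-1, -1, -1, -1, -1])

```text
time_s: 12.9
ee_pos: [0.4806, 0.1214, 0.0608]
tcp_rot: [3.129, -0.241, 0.0]
wrist_force: [-0.2, -0.4, -0.1]
gripper_width: 0.0001
```

```bash
python3 st.py
```

```text
12.9 [0.4806 0.1214 0.0608] [-0.1798 -0.4484 -0.0775] [ 0.0244  0.5266 -0.4147  2.0708  0.364   0.6144 -2.3656]
P [-0.1963  0.0035  0.0608] (array([ 16.796 ,   0.4692, -27.171 ]), array([ 0.003 , -0.0004,  0.0024]))
```

drive_tool(linear=[[0.4, 0, 0], [0.4, 0, 0], [0.3, 0, 0], [0.25, 0, 0]], angular=[[0, 0, 0], [0, 0, 0], [0, 0, 0], [0, 0, 0]], fingers=[-1, -1, -1, -1])

```text
time_s: 13.3
ee_pos: [0.4948, 0.119, 0.061]
tcp_rot: [3.129, -0.242, -0.002]
wrist_force: [-7.4, 1.9, 6.1]
gripper_width: 0.0003
```

```bash
python3 st.py
```

```text
13.3 [0.4948 0.119  0.061 ] [-7.4134  1.8796  6.1093] [ 0.0325  0.5426 -0.4127  2.0393  0.3632  0.6318 -2.3495]
P [-0.1819  0.0033  0.061 ] (array([ 15.3317,   0.4456, -27.1704]), array([0.0035, 0.0007, 0.0015]))
```

drive_tool(linear=[[-0.5, 0, 0], [-0.3, 0, 0.8], [0, 0, 0.8], [0.3, 0, 0], [0.3, 0, 0], [0.25, 0, 0]], angular=[[0, 0, 0], [0, 0, 0], [0, 0, 0], [0, 0, 0], [0, 0, 0], [0, 0, 0]], fingers=[-1, -1, -1, -1, -1, -1])

```text
time_s: 13.9
ee_pos: [0.4943, 0.1187, 0.0426]
tcp_rot: [3.128, -0.241, -0.005]
wrist_force: [-9.3, 1.6, 3.9]
gripper_width: 0.0002
```

```bash
python3 st.py
```

```text
13.9 [0.4943 0.1187 0.0426] [-9.2707  1.5585  3.8734] [ 0.0172  0.5741 -0.3942  2.0446  0.3842  0.5979 -2.3669]
P [-0.1824  0.0029  0.0426] (array([ 15.3196,   0.4478, -29.0409]), array([0.0042, 0.0028, 0.0021]))
```

drive_tool(linear=[[-0.4, 0, 0], [-1.5, 0, 0], [-3, 0, -1], [-4, 0, -4], [-2, 0, -4], [0, 0, -4], [0, 0, -3], [0, 0, 0]], angular=[[0, 0, 0], [0, 0, 0], [0, 0, 0], [0, 0, 0], [0, 0, 0], [0, 0, 0], [0, 0, 0], [0, 0, 0]], fingers=[-1, -1, -1, -1, -1, -1, -1, -1])

```text
time_s: 14.7
ee_pos: [0.3874, 0.1361, 0.2035]
tcp_rot: [3.128, -0.24, 0.001]
wrist_force: [-0.1, -0.4, -0.6]
gripper_width: 0.0002
```

```bash
python3 st.py; python3 snap.py 7; python3 - <<'E'
import cv2,numpy as np
a=[cv2.imread(f"pics/scene{k}.png") for k in(0,3,6,7)]
z=[cv2.resize(x[190:290,270:400],None,fx=3,fy=3,interpolation=2) for x in(a[2],a[3])]
cv2.imwrite("pics/cmp7.png",cv2.hconcat(z))
# shift of base side (lower left region) between frames by phase correlation
f=lambda x,s:np.float32(cv2.cvtColor(x[s],cv2.COLOR_BGR2GRAY))
for nm,s in(("base",np.s_[235:290,210:330]),("lid",np.s_[165:280,210:330]),("dish",np.s_[290:390,185:275]),("spat",np.s_[305:390,285:425]),("coaster",np.s_[172:212,365:415])):
  for i,j in((0,3),(1,3)):
    print(nm,i,j,cv2.phaseCorrelate(f(a[i],s),f(a[j],s)),float(np.abs(f(a[i],s)-f(a[j],s)).mean()))
E
```

```text
14.7 [0.3874 0.1361 0.2035] [-0.1284 -0.4282 -0.5518] [ 0.1182  0.1545 -0.5776  2.1562  0.1167  0.8611 -2.2546]
P [-0.2907  0.0035  0.2035] (array([ 26.2404,   0.4765, -12.888 ]), array([ 0.0047, -0.0008,  0.0025]))
base 0 3 ((-0.06294391558480328, 0.061389362242909584), 0.5111234013239543) 43.72469711303711
base 1 3 ((-0.005509851060772064, -0.049816397391882816), 1.0110336452060276) 1.6236363649368286
lid 0 3 ((0.1886064862070853, -0.05578550698966467), 0.41632765266630384) 63.43825912475586
lid 1 3 ((0.0029181831144597936, -0.02844441958596633), 0.9903064084053039) 1.4866666793823242
dish 0 3 ((0.17132989186195857, -0.21456722123478045), 0.6732507214016384) 12.744333267211914
dish 1 3 ((0.027117044252193523, -0.00676696699904511), 0.9689424031575521) 1.4162222146987915
spat 0 3 ((-0.06601621780744438, -0.25177722516727385), 0.6758410227151564) 10.321260452270508
spat 1 3 ((-0.020937848421255012, -0.0253834120142713), 0.868754243850708) 5.76915979385376
coaster 0 3 ((0.11488686413028759, -0.8543964251377467), 0.36821068811416624) 27.70949935913086
coaster 1 3 ((-23.626228472843614, 10.912784720861604), 0.10199861073493957) 67.05650329589844
```

View pics/cmp7.png

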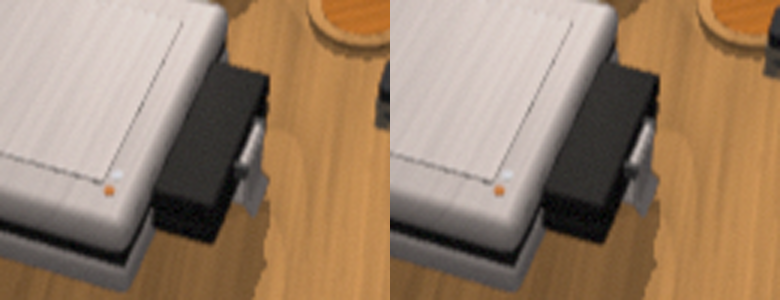

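View pics/scene7.png

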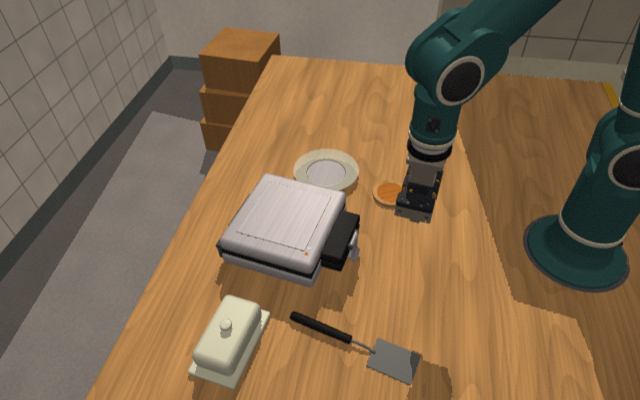

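```bash
python3 - <<'E'
from h import *
np.set_printoptions(precision=4,suppress=True)
n=np.array([-np.sin(TH),np.cos(TH),0])
# right panel (frame 7), x offset 390
for nm,u,v,y in(("tab near",638,213,.0205),("tab far",657,180,-.0155),("pin near",630,168,.0205),("handle near front bottom(lower)",603,243,.0725),("handle front top near",606,206,.0725),("handle front top far",658,74,-.0675)):
    px=(270+(u-390+.5)/3-.5,190+(v+.5)/3-.5);o,d=ray("scene",px);c=n@np.r_[O,0]+y
    print(nm,W2P(o+d*(c-n@o)/(n@d)))
E
```

```text
tab near [-0.1722  0.0205  0.0139]
tab far [-0.1766 -0.0155  0.0129]
pin near [-0.1643  0.0205  0.0645]
handle near front bottom(lower) [-0.1608  0.0725  0.0382]
handle front top near [-0.1623  0.0725  0.0822]
handle front top far [-0.1593 -0.0675  0.0743]
```

```bash
python3 - <<'E'
from rig import r
print(r.finish_job())
E
```

```text
the job is handed in; nothing more can be done
None
```

I shut the lid and then locked the press, and handed the job in at about 14.8 s. No verdict came back.

**Lid:** I pushed it down along its arc with one open finger on each side of the lever, slowing over the last part. It met its stop at the expected height, with 2–5 N read while it moved. The final press against the stop reached 29 N on the wrist, about 8.5 N of it sideways. That was harder than I intended.

**Lever:** I swung it down and in with the fingers closed. The hardest push on it was 12 N sideways.
- **Lever vertical:** Pressed at three heights, its face was in line to within 0.5 mm, so it hangs vertical.
- **Tab position:** In the last picture its tab ends about 13 mm above the ledge, against 10 mm nominal. That is within what the camera can resolve.
- **Small disagreement:** The lever face was about 4 mm further forward than my estimated press position. The handle measured about 3 mm forward too, so I put most of this down to calibration. The remaining 1 mm or so is unexplained.

**Surroundings:** The press did not move between shutting the lid and the end (under 0.1 pixel). Before that I could only compare by eye, because the lid looks different, and saw no shift. The dish, spatula and plate look unmoved. The hand partly hides the coaster in the last picture, so its image comparison gave no usable result, but nothing went near it. The hand finished clear, with no contact force.

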